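Tare the workshop scale with the empty bottles on it

ROBOT

A 6-joint arm with a two-finger parallel gripper is mounted at the origin on the work surface. World frame = base frame: x ahead of the robot, y to its left, z up, the work surface at z = 0. Lengths are in m, angles in degrees, forces in N, time in s.
With the tool pointing down it reaches from about 0.35 to 0.975 m from the base axis. Payload 4.9 kg.
Tool frame: the origin (TCP) lies at the very end of the fingers, on their centre line; the grasp point (between the pads) lies 19 mm behind it; z points along the fingers, x is the direction in which the jaws open and shut, and the axes are right-handed (so a half turn about z gives the same grasp; the last joint's range is limited). The gripper opens to 85 mm and grips with 20 to 120 N. Pads are 22 mm wide; open, the fingers measure 114 mm over their backs; the gripper's body (76 mm by 85 mm) begins 54 mm behind the grasp point. The pads swing forward as they close: fully open they stand 13 mm farther back than shut.
Start: joints at [-75.057, 3.019, 92.412, -0, 84.569, -6.818], TCP at [0.232, -0.58, 0.231] pointing down, gripper open.
Joint ranges: [-172.51, 172.51], [-57.92, 126.97], [3.15, 148.05], [-58.71, 238.71], [5.1, 150.11], [-179.66, 179.66]. Speed limits (degrees/s): [147.25, 147.25, 180, 180, 180, 180].

INTERFACE

Orientations are given as [roll, pitch, yaw] about the fixed x, y, z axes, in that order (R = Rz(yaw) Ry(pitch) Rx(roll)).
In Python, from rig import * gives the robot as it stands. Calls block until the motion is done:
- movep(position, orientation): joint-space move of the TCP to a pose.
- move_linear(position, rot=None, rate=0.15, stop_force=None): straight line of the TCP; rot=None keeps the orientation; rate is the mean speed in m/s. With stop_force (N) it stops when the force on the tool has changed by that much, and returns True; else False.
- movej(angles): joint-space move.
- ungrasp() and close_gripper(grasp_force=None): open the fingers fully, or close them until they stop; grasp_force is the grip in N (None keeps the last).
- dwell(seconds).
- ik(position, orientation): joint angles nearest the present ones, or None.
- get_image(name): name is "scene" or "side" or "wrist"; returns (picture, depth): 384x512x3 uint8, red, green, blue; 384x512 float32, m along the optical axis (not along the pixel's ray), 0 where there is no reading.
- camera_params(name): a dict with "mtx" (3x3 intrinsics, pixels), "k1" (the pictures are not rectified: a ray, as slopes to the right and down, at radius r is drawn at 1 + k1 r^2 times it, then the intrinsics apply), "camera_from_world" (4x4, takes a point from world to camera coordinates); the wrist camera has in their place "tool_from_camera" (4x4, takes a point from camera to tool coordinates, whose origin is the TCP and whose axes are the tool frame's). Camera axes: x right, y down, z forward; pixel columns grow to the right and rows downward; lengths in m; the calibration is good to about 2 mm. A picture is of the moment at which its call begins: read the wrist's pose just before it. camera_params takes no time and is no camera call.
A pose or a line that the arm cannot do raises PlanningError and nothing moves.
- finish_job(): hands the job in, once; it reports no verdict.
Readings, each from a call of its own:
- get_t(): time.
- get_joint_pos(): joint angles.
- get_qd(): joint speeds.
- get_joint_efforts(): joint torques, N m.
- get_ee_pos(): TCP position.
- get_ee_rot(): TCP orientation.
- get_contact_force(): force on the tool from outside, world axes, zero at the start.
- get_wrist_torque(): the same for the moment, N m.
- get_gripper_width(): finger opening in m.
Only numpy, scipy, OpenCV 4.12 (cv2) and the standard library are available. Lean on these libraries where they do the work, as an engineer would, in place of code of your own. Each camera call takes 0.05 s, during which the arm holds its last target. There are 200 camera calls.

TASK

The two empty amber bottles are about to be filled by weight: stand one in each of the two pockets on the scale's pan, without forcing the pan down to its stop, then turn the blue tare knob on the sloping front in small steps until the red needle again stands inside the green zero line of the dial, which the load has shifted. Do not push needle or dial by hand, and leave the jars and everything else where they stand.

Things in the scene. Friction and masses are not known exactly. Their poses are not given: they have to be found in the camera images.
- scale: White mechanical kitchen scale, fixed, 224 x 170 mm, deck 80 mm high. Origin under it: x from its front (robot side) to its back, y to the left seen from the front, z up. x = -114 to -20 mm: grey slope with the knob, its normal 25 deg from vertical leaning to -x. Black window on the deck at x = 0, 150 mm along y, between two 7 mm high rims. Pan centred at x = 72 mm.
- tare_knob (a joint): Angle of the tare knob, rad, 0 to 6.28; it stays where it is left (friction 0.03 N m). It grows as the knob is turned clockwise, seen from outside. Each radian clockwise moves the needle 9 mm to the right (scale -y); anticlockwise moves it to the left.
- tare_knob_grip (a point): Grip point on the knob's axis, 37 mm out from the sloping face. Blue disc 44 mm across, 8 mm thick, carrying a bar grip 42 mm long, 14 mm wide, from 23 mm below to 7 mm beyond this point. z: the knob's axis, pointing out of the slope (25 deg from vertical); x: along the bar, turns with the knob; grip the bar across y.
- needle: Red needle, 27 mm long along the scale's x, 2.2 mm wide, 2 mm thick, in the deck window just above the white dial strip. Origin at its centre. The tare knob slides it along the scale's y.
- zero_mark (a point): Centre of the green zero line, 4 mm wide, 30 mm long along the scale's x, on the dial; axes as the scale. The needle is at zero when its y in this frame is 0 (inside the line: 2 mm either side). It moves with the dial.
- dial: White dial strip with black ticks and the green zero line, 31 x 90 mm (scale y), lying in the deck window under the needle. The load on the pan slides it to the left (scale +y), 1.5 mm for every mm that the pan sinks. Origin under its centre, at the zero line.
- pan (a joint): How far the sprung pan has sunk, m: 0 empty, about 0.004 to 0.008 for each bottle, its stop at 0.027.
- pocket_left (a point): Centre of the floor of the pan's left pocket (scale +y), where the underside of a bottle rests. Round bore 34 mm across, 22 mm deep, in a teal block 60 mm (scale x) by 106 mm (y) on a 78 x 120 mm steel plate; pocket centres 52 mm apart. About 122 mm above the table, axes as the scale; sinks with the pan.
- pocket_right (a point): The same for the right pocket (scale -y).
- bottle_a: Empty amber glass bottle, upright, 28 mm across up to 52 mm, then a neck 18 mm across up to 70 mm. Origin at the centre of its underside, z up along it. About 35 to 70 g. Either bottle may go in either pocket.
- bottle_b: The other empty amber bottle, the same.
- tray: Fixed plywood tray 220 mm (its x) x 68 mm (its y), walls 18 mm high and 4 mm thick, floor 4 mm thick. Origin under its centre. It stands to the left or the right of the scale. Four places in a row 50 mm apart along its x hold the two amber bottles and two white jars in any order.
- jar_a: White jar with a green lid, 32 mm across, 52 mm high, standing in the tray; not needed. Origin at the centre of its underside.
- jar_b: The other white jar with a green lid, the same; not needed.
- bowl: Teal mixing bowl, 150 mm across, 70 mm high, on the other side of the scale from the tray. Origin under its centre.
- carton: Orange carton, 45 x 85 x 125 mm high, upright. Origin under its centre.
- black_jar: Black jar, 80 mm across, 120 mm high. Origin under its centre.
- cup: Lime green cup, 56 mm across, 70 mm high, close before the scale. Origin under its centre.
- pen: Pink pen lying on the table before the scale, 110 mm long, 10 mm thick. Its x runs along it.
Mind the look-alikes: they are no part of the job. Leave any purple look-alike of the bottle_b alone.

How it is judged:
By the outcome, as a careful person would: the job done as asked, in the order asked, and still so for the second after the job is handed in, with the robot touching nothing.
It also fails if it takes over 72 s, if anything falls off the work surface, if the arm or the gripper's body presses on something with over 40 N, if the wrist force passes 120 N, or if a joint passes its speed limit or range.

## Working session

There is one attempt and no reset: what is moved stays moved. The work goes in short steps, each a Python script; the robot and the scene stay as the last script left them, time stands still between calls to the robot, and variables do not carry over. Pictures are saved under pics/ and viewed, about 8 in all and at most 12, crops included, and the job is handed in when it is done.

```bash
mkdir -p pics
cat > h.py <<'E'
from rig import *
import numpy as np, cv2
from scipy.spatial.transform import Rotation as R
def T_tool():
    T=np.eye(4);T[:3,:3]=R.from_euler('xyz',get_ee_rot(),degrees=True).as_matrix();T[:3,3]=get_ee_pos();return T
def snap(n,save=None):
    T=T_tool();im,d=get_image(n);p=camera_params(n)
    wc=T@np.array(p['tool_from_camera']) if n=='wrist' else np.linalg.inv(np.array(p['camera_from_world']))
    if save:
        cv2.imwrite('pics/%s.png'%save,im[:,:,::-1]);np.savez('pics/%s.npz'%save,im=im,d=d,wc=wc,K=np.array(p['mtx']),k1=p['k1'])
    return dict(im=im,d=d,wc=wc,K=np.array(p['mtx']),k1=p['k1'])
def rays(s,uv):
    uv=np.asarray(uv,float).reshape(-1,1,2)
    r=cv2.undistortPoints(uv,s['K'],np.array([s['k1'],0,0,0.]))
    return np.c_[r[:,0],np.ones(len(uv))]
def pts(s,uv,z=None):
    """world points from depth, or on plane z"""
    r=rays(s,uv);wc=s['wc'];o=wc[:3,3]
    if z is None:
        d=np.array([s['d'][int(round(v)),int(round(u))] for u,v in np.reshape(uv,(-1,2))])
        return (r*d[:,None])@wc[:3,:3].T+o
    w=r@wc[:3,:3].T
    return o+w*((z-o[2])/w[:,2])[:,None]
def cloud(s):
    v,u=np.mgrid[0:384,0:512];uv=np.c_[u.ravel(),v.ravel()]
    P=(rays(s,uv)*s['d'].reshape(-1,1))@s['wc'][:3,:3].T+s['wc'][:3,3]
    return P.reshape(384,512,3)
def load(n): return dict(np.load('pics/%s.npz'%n))
E
python3 - <<'E'
from h import *
a=snap('scene','s0');b=snap('side','d0');
cv2.imwrite('pics/both.png',cv2.resize(np.vstack([a['im'],b['im']])[:,:,::-1],None,fx=.78,fy=.78))
print(a['wc'],b['wc'],get_t(),camera_params('wrist'))
E
```

```text
[[ 0.88430688  0.37310149 -0.28070736  0.8659456 ]
 [ 0.46690136 -0.70935808  0.52802864 -0.51539296]
 [-0.00211377 -0.598002   -0.80149182  0.93498528]
 [ 0.          0.          0.          1.        ]] [[ 0.99952111 -0.01181052  0.0286017   0.54672056]
 [-0.02864863 -0.70255135  0.71105616 -0.80586969]
 [ 0.01169623 -0.71153504 -0.70255326  0.92089967]
 [ 0.          0.          0.          1.        ]] 0.1 {'mtx': array([[319.82332106,   0.        , 251.52585221],
       [  0.        , 319.82332106, 194.63825214],
       [  0.        ,   0.        ,   1.        ]]), 'k1': -0.018466908710641158, 'tool_from_camera': array([[ 9.99999523e-01, -7.20830442e-04,  6.59321321e-04,
         5.87028668e-04],
       [ 4.78847727e-04,  9.49974823e-01,  3.12326123e-01,
        -7.86970981e-02],
       [-8.51472832e-04, -3.12325658e-01,  9.49974714e-01,
        -1.43679845e-01],
       [ 0.00000000e+00,  0.00000000e+00,  0.00000000e+00,
         1.00000000e+00]])}
```

View pics/both.png

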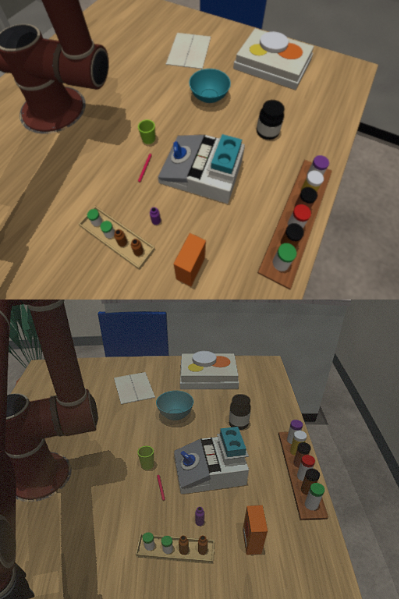

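Run:
```python
from h import *
for n in ('s0','d0'):
    s=load(n);P=cloud(s);hsv=cv2.cvtColor(s['im'],cv2.COLOR_RGB2HSV);h,S,V=[hsv[...,i].astype(int) for i in range(3)]
    z=P[...,2]
    m=(abs(h-92)<10)&(S>90)&(z>.125)&(z<.16)&(abs(P[...,0]-.6)<.4)
    print(n,'teal',m.sum(),np.median(z[m]),cv2.minAreaRect(P[m][:,:2].astype(np.float32)*1000))
    m=(h<15)&(S>100)&(V<150)&(z>.062)&(z<.085)
    k,l,st,c=cv2.connectedComponentsWithStats(m.astype(np.uint8))
    for i in range(1,k):
        if st[i,4]>12: q=P[l==i]; print('brown',c[i],st[i,4],q.mean(0),q.min(0),q.max(0))
    m=(abs(h-60)<15)&(S>100)&(z>.045)&(z<.065)
    k,l,st,c=cv2.connectedComponentsWithStats(m.astype(np.uint8))
    for i in range(1,k):
        if st[i,4]>12: q=P[l==i]; print('green',c[i],st[i,4],q.mean(0))
    m=(abs(h-110)<12)&(S>100)&(z>.04)&(z<.16)
    print('blue',m.sum(),P[m].mean(0) if m.any() else 0)
s=load('s0')['im']
a=cv2.resize(s[160:265,195:325],None,fx=6,fy=5.6,interpolation=cv2.INTER_CUBIC)
cv2.imwrite('pics/c1.png',a[:,:,::-1])
```

```text
s0 teal 1028 0.14357071784422654 ((674.1900024414062, 24.331024169921875), (59.90681457519531, 108.95340728759766), 8.813467025756836)
brown [362.8125  64.375 ] 16 [0.64773969 0.60795696 0.07285801] [0.63473409 0.58530275 0.06869228] [0.65529689 0.6361395  0.07967975]
brown [ 64.06282723 132.91099476] 382 [ 0.04524617 -0.02781891  0.07359722] [-0.02778816 -0.06961495  0.06200178] [0.07153821 0.05694437 0.08495656]
brown [390.76237624 259.06930693] 101 [0.91922634 0.01434231 0.07399251] [0.89875022 0.00812993 0.06202464] [0.94158308 0.03128278 0.08480072]
brown [152.18421053 299.01315789] 76 [ 0.51909046 -0.29655603  0.07163075] [ 0.50837356 -0.30500908  0.06234332] [ 0.52737703 -0.28626674  0.07882454]
brown [371.87378641 307.17475728] 103 [ 0.91820183 -0.10648774  0.07358894] [ 0.89918572 -0.11180827  0.06240576] [ 0.94072167 -0.08995256  0.08472094]
brown [173.52112676 311.26760563] 71 [ 0.57186828 -0.29787702  0.07215174] [ 0.56268327 -0.30680377  0.06205622] [ 0.58020074 -0.28776277  0.07827419]
brown [243.75352113 345.36619718] 142 [ 0.72764426 -0.29133836  0.07313381] [ 0.69490
[... 1089 characters left out ...]
0.06380357] [ 0.69453254 -0.24123053  0.08443233]
brown [235.48648649 308.2972973 ] 37 [ 0.51881121 -0.30091863  0.07147885] [ 0.50898873 -0.30717011  0.0620638 ] [ 0.52620649 -0.28902024  0.07751286]
brown [259.74418605 307.48837209] 43 [ 0.57032556 -0.29988926  0.07140999] [ 0.56023209 -0.30897298  0.0623183 ] [ 0.57959454 -0.28952646  0.07833218]
brown [328.05263158 309.88596491] 114 [ 0.71502476 -0.31111284  0.07343617] [ 0.69452724 -0.31484665  0.06203675] [ 0.73780594 -0.30117586  0.08486553]
green [189.2027972  305.00699301] 143 [ 0.41753688 -0.28243115  0.05629368]
green [213.44155844 309.22727273] 154 [ 0.47071254 -0.29320633  0.0558453 ]
blue 1159 [0.25549846 0.98070375 0.07005692]
```

View pics/c1.png

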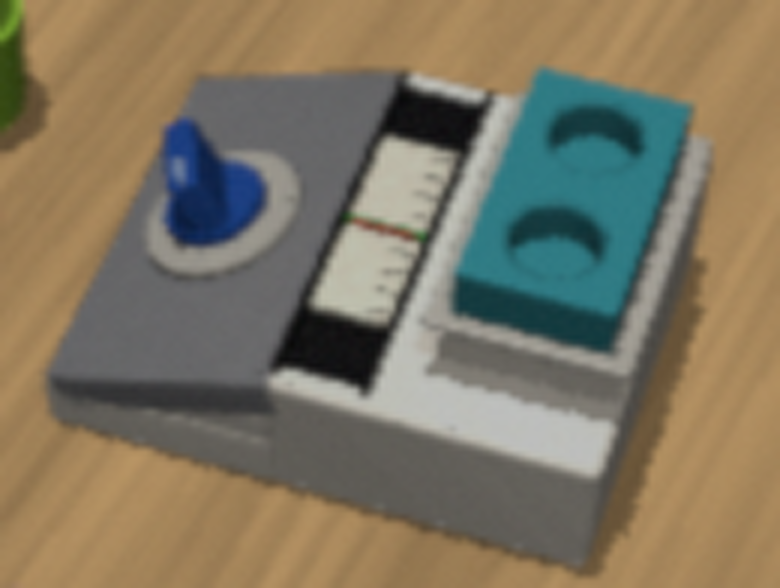

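Run:
```python
from h import *
for p,y in [((.672,.024,.30),8.5),((.672,.024,.30),-171.5),((.545,-.298,.2),83),((.545,-.298,.2),-97)]:
    print(y,np.round(ik(p,[180,0,y]),1))
movep((.672,.024,.30),[180,0,8.5]); a=snap('wrist','w1')
movep((.545,-.298,.22),[180,0,83]); b=snap('wrist','w2')
cv2.imwrite('pics/w12.png',np.vstack([a['im'],b['im']])[:,:,::-1][:, :])
cv2.imwrite('pics/w12.png',cv2.resize(np.hstack([a['im'][:,60:460],b['im'][:,60:460]])[:,:,::-1],(800,384)))
print(get_t())
P=cloud(a);hsv=cv2.cvtColor(a['im'],cv2.COLOR_RGB2HSV);h,S,V=[hsv[...,i].astype(int) for i in range(3)];z=P[...,2]
m=(abs(h-92)<10)&(S>90)&(z>.135)&(z<.16)
print('teal',m.sum(),np.median(z[m]),cv2.minAreaRect(P[m][:,:2].astype(np.float32)*1000))
P=cloud(b);hsv=cv2.cvtColor(b['im'],cv2.COLOR_RGB2HSV);h,S,V=[hsv[...,i].astype(int) for i in range(3)];z=P[...,2]
m=(z>.064)&(z<.085)
k,l,st,c=cv2.connectedComponentsWithStats(m.astype(np.uint8))
for i in range(1,k):
    if st[i,4]>30: q=P[l==i]; t=q[q[:,2]>np.median(q[:,2])-.003];print('b',c[i],st[i,4],q.mean(0),np.median(q[:,2]),cv2.minEnclosingCircle(t[:,:2].astype(np.float32)*1000))
m=(z>.045)&(z<.06)
k,l,st,c=cv2.connectedComponentsWithStats(m.astype(np.uint8))
for i in range(1,k):
    if st[i,4]>100: q=P[l==i]; print('sh',c[i],st[i,4],q.mean(0),cv2.minEnclosingCircle(q[:,:2].astype(np.float32)*1000))
```

```text
8.5 [ -4.3   7.6  81.   -0.   91.4 -12.8]
-171.5 [ -4.3   7.6  81.    0.   91.4 167.2]
83 [ -35.5    3.7   94.7    0.    81.6 -118.5]
-97 [-35.5   3.7  94.7  -0.   81.6  61.5]
4.4667
teal 4898 0.14494192222874452 ((671.8994750976562, 23.057071685791016), (60.03287887573242, 106.54721069335938), 8.76698112487793)
b [249.97534247 146.26849315] 365 [ 0.51310925 -0.29673228  0.07470695] 0.0751214909399594 ((513.6461791992188, -296.7997131347656), 9.754592895507812)
b [496.66682167 230.54126947] 4301 [ 0.62796293 -0.0627495   0.07578624] 0.07803665989321329 ((648.0458984375, -51.71095275878906), 73.0976333618164)
b [357.61111111 181.4005848 ] 342 [ 0.55972364 -0.19897437  0.07046573] 0.07095068155206563 ((560.6493530273438, -198.25743103027344), 9.904274940490723)
b [ 42.1228796  252.33347125] 2417 [ 0.59658426 -0.52124147  0.07453286] 0.07484028212677946 ((605.8325805664062, -531.63720703125), 77.95254516601562)
b [255.62691131 200.47400612] 327 [ 0.56558456 -0.29781997  0.07442855] 0.07509728690662415 ((566.8392944335938, -297.85577392578125), 9.889837265014648)
b [294.30569431 306.3716
[... 507 characters left out ...]
9277344), 106.34046173095703)
sh [250.         139.37019231] 208 [ 0.50950638 -0.29634854  0.05731568] ((513.5263061523438, -296.8517150878906), 13.77346420288086)
sh [348.40243902 173.375     ] 328 [ 0.55554205 -0.20299802  0.05413739] ((560.4150390625, -198.26390075683594), 13.933658599853516)
sh [255.14883721 188.46511628] 215 [ 0.55924625 -0.29733592  0.05594897] ((566.7208862304688, -297.9881591796875), 13.888583183288574)
sh [ 53.01208703 240.75745367] 1241 [ 0.59444874 -0.52221843  0.05263284] ((607.4160766601562, -542.4205322265625), 81.3922348022461)
sh [291.26633166 294.11055276] 597 [ 0.69106376 -0.27148152  0.05262152] ((692.818603515625, -271.27276611328125), 42.419517517089844)
```

View pics/w12.png

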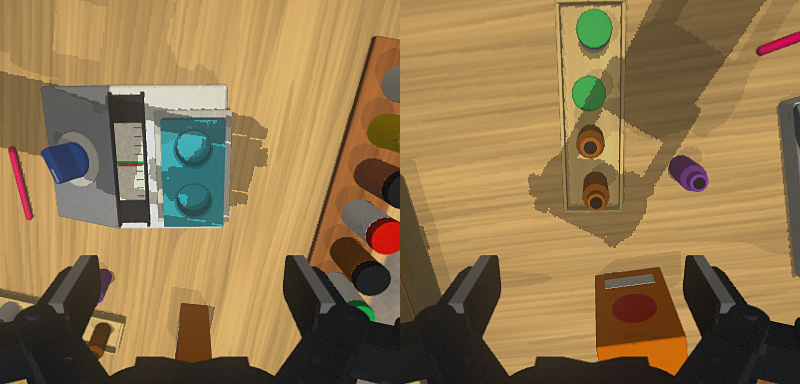

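```bash
cat >> h.py <<'E'
def necks(s):
    P=cloud(s);z=P[...,2]
    k,l,st,c=cv2.connectedComponentsWithStats(((z>.064)&(z<.085)).astype(np.uint8));o=[]
    for i in range(1,k):
        if 200<st[i,4]<900:
            q=P[l==i];t=q[q[:,2]>np.median(q[:,2])-.003];c_,r=cv2.minEnclosingCircle(t[:,:2].astype(np.float32)*1000)
            if r<12:o.append((np.round(c_,1),round(r,1)))
    return o
E
python3 - <<'E'
from h import *
movep((.545,-.298,.22),[180,0,-97]); b=snap('wrist','w3'); print(necks(b),get_ee_pos(),get_ee_rot(),get_t())
E
```

```text
[(array([ 567.5, -297.8]), 9.6), (array([ 561.5, -198.2]), 9.8), (array([ 514.3, -296.8]), 9.8)] [ 0.54501155 -0.29796908  0.22000084] [ 1.79999748e+02  2.00280722e-03 -9.69884210e+01] 7.1667
```

```bash
cat >> h.py <<'E'
def pick(x,y,yaw):
    movep((x,y,.15),[180,0,yaw]); print('stop',move_linear((x,y,.031),rate=.12,stop_force=10))
    close_gripper(20); print('w',get_gripper_width(),get_ee_pos())
    move_linear((x,y,.24),rate=.25); print('w',get_gripper_width(),get_t())
def place(x,y,z,yaw=8.7):
    movep((x,y,.215),[180,0,yaw])
    print('w',get_gripper_width(),get_contact_force(),get_t())
    print('stop',move_linear((x,y,z),rate=.08),get_contact_force())
E
python3 - <<'E'
from h import *
s=load('w1');print(pts(s,[(252,146),(252,198)],.1445))
pick(.5672,-.2978,-97)
place(.6681,.0487,.1505)
a=snap('scene','s1');
cv2.imwrite('pics/c2.png',cv2.resize(a['im'][130:265,195:345],None,fx=5,fy=4.4,interpolation=cv2.INTER_CUBIC)[:,:,::-1])
print(get_t())
E
```

```text
[[6.66901166e-01 5.12833774e-02 1.44500000e-01]
 [6.74446912e-01 3.02470712e-04 1.44500000e-01]]
stop False
w 0.027039511288407328 [ 0.5673714  -0.29788034  0.03129412]
w 0.02672900404406248 10.2417
w 0.02700097448683975 [ 0.02020947 -0.3514812  -0.89014775] 11.6
stop False [ 0.28455434  0.88301721 -0.75934388]
12.6083
```

View pics/c2.png

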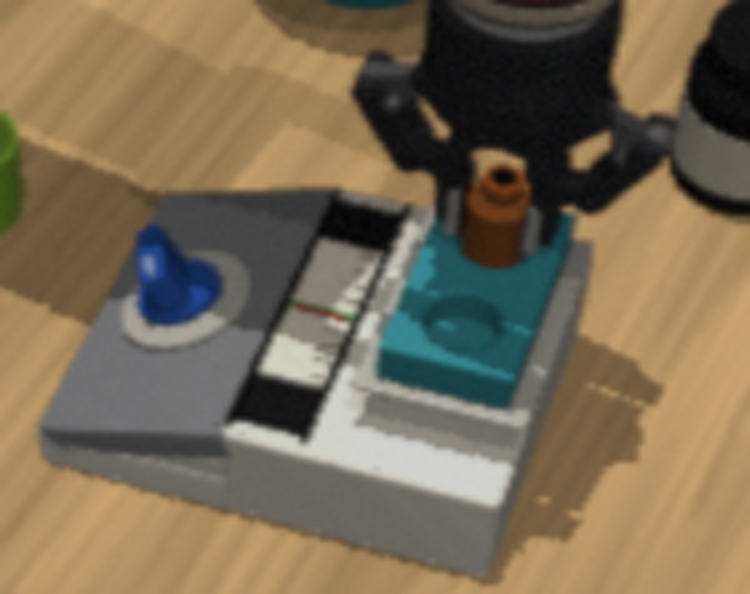

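Run:
```python
from h import *
ungrasp(); dwell(.2)
move_linear((.6681,.0487,.24),rate=.25)
movep((.672,.024,.30),[180,0,8.7]); a=snap('wrist','w4')
print(get_t())
P=cloud(a);hsv=cv2.cvtColor(a['im'],cv2.COLOR_RGB2HSV);h,S,V=[hsv[...,i].astype(int) for i in range(3)];z=P[...,2]
m=(abs(h-92)<10)&(S>90)&(z>.13)&(z<.16)
print('teal',m.sum(),np.median(z[m]),cv2.minAreaRect(P[m][:,:2].astype(np.float32)*1000))
m=(h<18)&(S>80)&(z>.16)&(z<.21);q=P[m];print(q[:,2].max(),cv2.minEnclosingCircle(q[q[:,2]>q[:,2].max()-.006][:,:2].astype(np.float32)*1000))
cv2.imwrite('pics/c3.png',cv2.resize(a['im'][70:240,90:330],None,fx=3.3,fy=3.3,interpolation=cv2.INTER_CUBIC)[:,:,::-1])
```

```text
14.3333
teal 4500 0.1405151929887751 ((671.989990234375, 23.184940338134766), (59.79621887207031, 106.28570556640625), 8.780346870422363)
0.1905962108348091 ((666.607666015625, 48.30747985839844), 9.8908052444458)
```

View pics/c3.png

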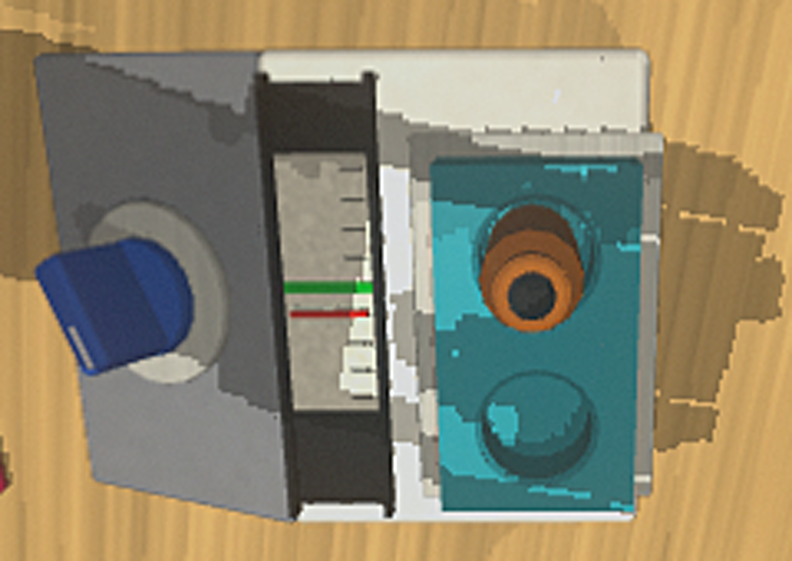

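Run:
```python
from h import *
pick(.514,-.2968,-97)
place(.6757,-.0020,.1465)
ungrasp(); dwell(.2)
move_linear((.6757,-.002,.24),rate=.25)
movep((.62,.024,.28),[180,0,8.7]);a=snap('wrist','w5')
print(get_t())
P=cloud(a);hsv=cv2.cvtColor(a['im'],cv2.COLOR_RGB2HSV);h,S,V=[hsv[...,i].astype(int) for i in range(3)];z=P[...,2]
m=(abs(h-92)<10)&(S>90)&(z>.12)&(z<.16)
print('teal',m.sum(),np.median(z[m]))
m=(abs(h-112)<15)&(S>100)&(z>.06);q=P[m];print('blue',q.mean(0),q.max(0))
cv2.imwrite('pics/c4.png',cv2.resize(a['im'][50:230,150:390],None,fx=3.3,fy=3.3,interpolation=cv2.INTER_CUBIC)[:,:,::-1])
```

```text
stop False
w 0.027220574261620334 [ 0.51416576 -0.29697677  0.03135156]
w 0.0271762211351788 18.4583
w 0.02742826605542649 [ 0.7811991  -0.36970714 -0.93131553] 19.7333
stop False [ 0.35404044 -0.00941504 -0.63225047]
22.5083
teal 4271 0.13462855373336347
blue [0.54607798 0.00496429 0.09969725] [0.91968132 0.10262014 0.42287633]
```

View pics/c4.png

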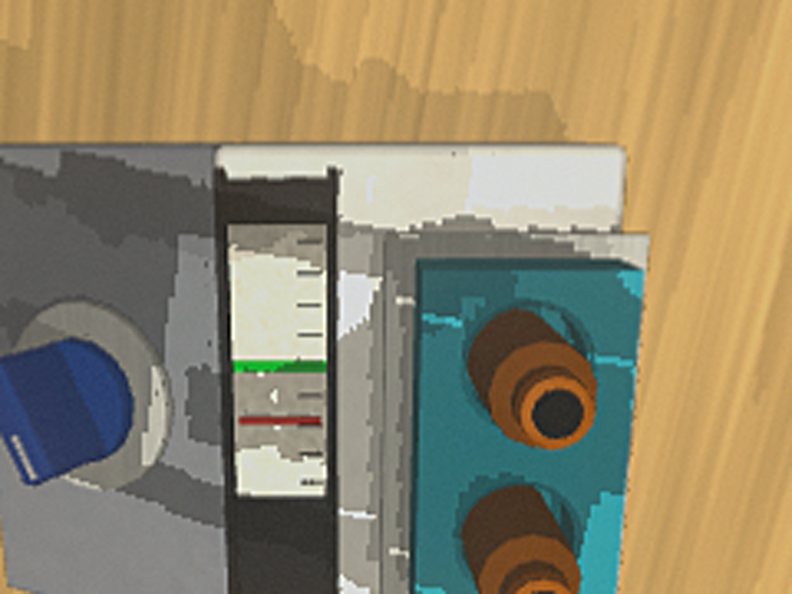

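```bash
cat >> h.py <<'E'
c0=np.array([.672,.0232,0]);Rs=R.from_euler('z',8.75,degrees=True).as_matrix();O=c0-Rs@[.072,0,0]
n_=R.from_euler('y',-25,degrees=True).as_matrix() # slope frame: x up slope, z normal
def slope(P): # world -> slope frame with origin at scale (-67,0,58.1)
    return ((P-O)@Rs-np.array([-.067,0,.0581]))@n_
E
python3 - <<'E'
from h import *
for n in ('w4','w5','s1'):
    s=load(n);P=cloud(s);Q=slope(P);hsv=cv2.cvtColor(s['im'],cv2.COLOR_RGB2HSV);h,S,V=[hsv[...,i].astype(int) for i in range(3)]
    m=(S<60)&(abs(Q[...,2])<.012)&(abs(Q[...,1])<.08)&(abs(Q[...,0])<.045)
    A=np.c_[Q[m][:,:2],np.ones(m.sum())];print(n,'slope fit',np.linalg.lstsq(A,Q[m][:,2],rcond=None)[0])
    b=(abs(h-112)<15)&(S>100)&(np.linalg.norm(Q,axis=-1)<.08)
    q=Q[b];print('z range',np.percentile(q[:,2],[1,50,99]))
    t=q[q[:,2]>q[:,2].max()-.006]; 
    if len(t)>5: print('top',len(t),cv2.minAreaRect(t[:,:2].astype(np.float32)*1000))
    t=q[abs(q[:,2]-.008)<.003]
    if len(t)>5: print('disc',len(t),cv2.minEnclosingCircle(t[:,:2].astype(np.float32)*1000))
s=load('w5')
p=pts(s,[(234.2,160.9),(234.8,177.6)],.078);print('dial',(p-O)@Rs)
s=load('s0');P=cloud(s);hsv=cv2.cvtColor(s['im'],cv2.COLOR_RGB2HSV);h,S,V=[hsv[...,i].astype(int) for i in range(3)]
m=(abs(h-42)<9)&(S>150)&(P[...,2]>.05)&(P[...,2]<.08)&(P[...,0]>.3)&(P[...,0]<.6);print('cup scale frame',((P[m]-O)@Rs).mean(0),((P[m]-O)@Rs).max(0),((P[m]-O)@Rs).min(0),m.sum())
base=Rs@n_@R.from_euler('x',180,degrees=True).as_matrix()
tg=O+Rs@(np.array([-.067,0,.0581])+n_@[0,0,.06])
for f in range(-180,181,20):
    r=R.from_matrix(base@R.from_euler('z',f,degrees=True).as_matrix()).as_euler('xyz',degrees=True);k=ik(tg,r);print(f,None if k is None else np.round(k))
E
```

```text
w4 slope fit [ 0.0104839  -0.00242189  0.00168069]
z range [0.0094281  0.02714684 0.04525131]
top 344 ((2.1683382987976074, 0.05751800537109375), (14.722709655761719, 39.83303451538086), 29.454429626464844)
disc 48 ((10.963495254516602, 0.6428680419921875), 18.496002197265625)
w5 slope fit [ 0.00754477 -0.00122433  0.00168007]
z range [0.00962242 0.02750045 0.04572856]
top 363 ((1.9445018768310547, 0.21531295776367188), (12.971187591552734, 40.54507064819336), 26.344772338867188)
disc 40 ((10.494720458984375, 1.2535524368286133), 19.06296730041504)
s1 slope fit [0.00775887 0.00167693 0.00066226]
z range [0.00062201 0.02139732 0.04527984]
top 62 ((4.846682071685791, -0.08663177490234375), (12.428937911987305, 42.31385040283203), 24.767276763916016)
disc 11 ((7.344192981719971, -7.7923455238342285), 15.657431602478027)
dial [[-3.96139527e-04  1.37061517e-02  7.80000000e-02]
 [-6.04222892e-05 -5.26741231e-03  7.80000000e-02]]
cup scale frame [-0.20983058  0.0632754   0.06264227] [-0.18126395  0.09110481  0.07416482] [-0.23553595  0.03550407  0.05002816] 252
-180 [-14. -24. 130.  12.  51. 152.]
-160 [-14. -24. 130.  12.  51. 172.]
-140 [ -14.  -24.  130.   12.   51. -168.]
-120 [ -14.  -24.  130.   12.   51. -148.]
-100 [ -14.  -24.  130.   12.   51. -128.]
-80 [ -14.  -24.  130.   12.   51. -108.]
-60 [-14. -24. 130.  12.  51. -88.]
-40 [-14. -24. 130.  12.  51. -68.]
-20 [-14. -24. 130.  12.  51. -48.]
0 [-14. -24. 130.  12.  51. -28.]
20 [-14. -24. 130.  12.  51.  -8.]
40 [-14. -24. 130.  12.  51.  12.]
60 [-14. -24. 130.  12.  51.  32.]
80 [-14. -24. 130.  12.  51.  52.]
100 [-14. -24. 130.  12.  51.  72.]
120 [-14. -24. 130.  12.  51.  92.]
140 [-14. -24. 130.  12.  51. 112.]
160 [-14. -24. 130.  12.  51. 132.]
180 [-14. -24. 130.  12.  51. 152.]
```

```bash
cat >> h.py <<'E'
base=Rs@n_@R.from_euler('x',180,degrees=True).as_matrix()
def kpose(z,f,x=.002,y=.0002):
    return O+Rs@(np.array([-.067,0,.0581])+n_@[x,y,z]), R.from_matrix(base@R.from_euler('z',f,degrees=True).as_matrix()).as_euler('xyz',degrees=True)
def dial(s):
    P=cloud(s);L=(P-O)@Rs;v,u=np.mgrid[0:384,0:512]
    G=pts(s,np.c_[u.ravel(),v.ravel()],.078);L=((G-O)@Rs).reshape(384,512,3)
    reg=(abs(L[...,0])<.012)&(abs(L[...,1])<.06)
    r,g,b=[s['im'][...,i].astype(float) for i in range(3)]
    o=[]
    for w in (g-np.maximum(r,b),r-np.maximum(g,b)-15):
        w=np.where(reg,np.clip(w-15,0,None),0)
        o.append((round((w*L[...,1]).sum()/max(w.sum(),1)*1000,2),int((w>0).sum())))
    return o  # zero y, needle y
def turn(deg):
    q=list(get_joint_pos());q[5]-=deg;movej(q)
E
python3 - <<'E'
from h import *
for n in ('w4','w5','s1','s0'):print(n,dial(load(n)))
movep(*kpose(.16,152));print(get_joint_pos(),get_t())
p,r=kpose(.02,152);print('stop',move_linear(p,r,rate=.12,stop_force=8))
a0=snap('scene');print(dial(a0))
close_gripper(25);print(get_gripper_width(),get_contact_force(),get_t())
for i in range(2):
    turn(25);a=snap('scene','k%d'%i);b=snap('side','l%d'%i);print(dial(a),dial(b),get_joint_pos()[5],get_contact_force(),get_gripper_width(),get_t())
c=[cv2.resize(x['im'][yy:yy+110,xx:xx+130],None,fx=3,fy=3,interpolation=cv2.INTER_CUBIC) for x,xx,yy in((a,195,155),(b,215,150))]
cv2.imwrite('pics/c5.png',np.hstack(c)[:,:,::-1])
E
```

```text
w4 [(np.float64(5.24), 84), (np.float64(-4.28), 56)]
w5 [(np.float64(14.19), 88), (np.float64(-4.65), 63)]
s1 [(np.float64(7.23), 1), (np.float64(3.4), 9)]
s0 [(np.float64(0.0), 0), (np.float64(3.6), 9)]
[-16.28242876 -37.52175979 129.69353181  11.34520728  65.35630368
 124.26426348] 24.5667
stop False
[(np.float64(20.13), 22), (np.float64(3.86), 17)]
0.013577799078319576 [-4.97022849 -2.59739057  4.04030654] 26.5833
[(np.float64(20.12), 22), (np.float64(8.04), 16)] [(np.float64(21.69), 17), (np.float64(10.06), 9)] 98.62411160846212 [0.31379815 3.09917429 0.80942417] 0.013364437313998275 27.1833
[(np.float64(20.16), 21), (np.float64(11.83), 16)] [(np.float64(21.63), 17), (np.float64(14.2), 9)] 73.73594148677455 [1.36733487 4.7990726  0.26158566] 0.013019337810783082 27.7833
```

View pics/c5.png

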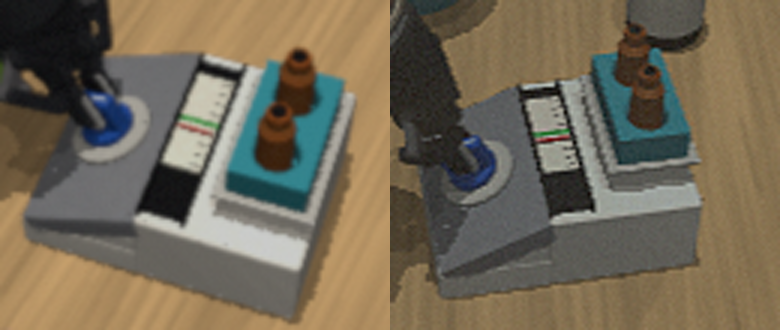

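Run:
```python
from h import *
for i in range(2):
    turn(25-3*i);a=snap('scene','m%d'%i);b=snap('side');print(dial(a),dial(b),get_contact_force(),get_t())
ungrasp();p,r=kpose(.16,get_joint_pos()[5]+28)
move_linear(p,rate=.2)
movep((.60,.024,.24),[180,0,8.7]);a=snap('wrist','w6');print(dial(a),get_t())
cv2.imwrite('pics/c6.png',cv2.resize(a['im'][50:230,150:390],None,fx=3.3,fy=3.3,interpolation=cv2.INTER_CUBIC)[:,:,::-1])
```

```text
[(np.float64(20.44), 18), (np.float64(15.47), 14)] [(np.float64(22.18), 13), (np.float64(17.58), 7)] [1.280381   5.07724954 0.51754456] 28.375
[(np.float64(22.8), 1), (np.float64(18.98), 10)] [(np.float64(24.48), 3), (np.float64(21.25), 8)] [-1.0370081   5.56830331  2.12641572] 28.9333
[(np.float64(14.14), 96), (np.float64(10.65), 72)] 31.3
```

View pics/c6.png

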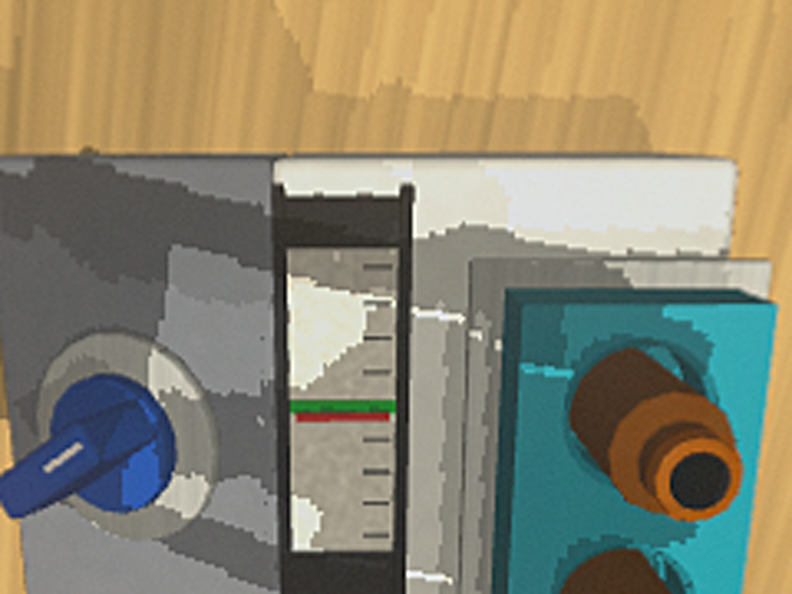

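Run:
```python
from h import *
movep(*kpose(.16,55));p,r=kpose(.02,55);print('stop',move_linear(p,r,rate=.12,stop_force=8))
close_gripper(25);print(get_gripper_width())
turn(9);dwell(.2);turn(9);dwell(.2)
ungrasp();move_linear(kpose(.16,37)[0],rate=.2)
# camera straight over the dial in y, from both sides
s=[]
for i,yw in enumerate((8.7,-171.3)):
    tgt=O+Rs@[0,.012,0]; t=R.from_euler('xyz',[180,0,yw],degrees=True).as_matrix()
    pos=tgt-t@[0,-.04,0]; pos[2]=.24
    movep(pos,[180,0,yw]);a=snap('wrist','v%d'%i);print(dial(a),get_t());
    L=(O+Rs@np.array([0,.012,.078]));c=np.linalg.inv(a['wc'])@np.r_[L,1];uv=(a['K']@(c[:3]/c[2]))[:2].astype(int);print(uv,(a['wc'][:3,3]-O)@Rs)
    s.append(cv2.resize(a['im'][max(uv[1]-40,0):uv[1]+40,max(uv[0]-40,0):uv[0]+40],(400,400),interpolation=cv2.INTER_CUBIC))
cv2.imwrite('pics/c7.png',np.hstack(s)[:,:,::-1])
```

```text
stop False
0.01352839376061241
[(np.float64(14.51), 52), (np.float64(14.88), 59)] 37.3667
[254 133] [-0.00179266  0.05168227  0.38147373]
[(np.float64(14.75), 50), (np.float64(16.86), 51)] 40.1667
[250 135] [-0.00160844 -0.02933176  0.38371925]
```

View pics/c7.png

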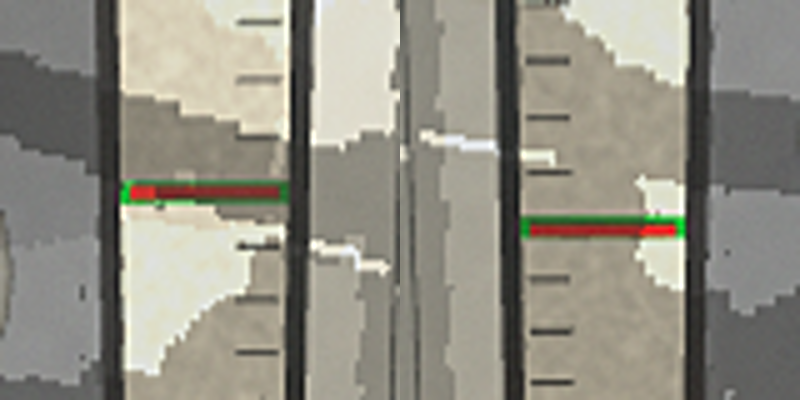

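Run:
```python
from h import *
movep((.45,-.05,.33),[180,0,8.7]);dwell(.3);a=snap('scene','z');print(get_t(),get_contact_force())
cv2.imwrite('pics/z1.png',cv2.resize(a['im'][100:350,90:430],None,fx=2.3,fy=2.3)[:,:,::-1])
```

```text
43.375 [0.73238049 0.21153405 0.41655502]
```

View pics/z1.png

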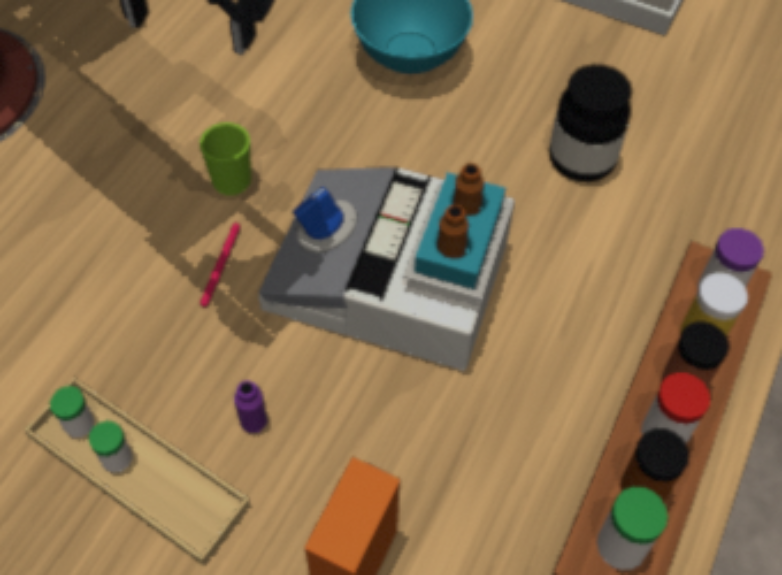

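All is in place: both bottles upright at (469,190) and (454,232), jars in the tray and the gripper clear at the top left.

```bash
python3 -c "
from rig import *
finish_job();print(get_t())"
```

```text
the job is handed in; nothing more can be done
the job is handed in; nothing more can be done
```

Both amber bottles stand upright in the pan's two pockets, and I turned the tare knob about 115° anticlockwise in steps of 9 to 25°. The job was handed in just after 43.4 s by the robot's clock, with the gripper clear of everything.

- **Needle:** close-up views from opposite sides put it about 0.2 mm and 0.75 mm left of the zero line's centre. That averages to about 0.5 mm, inside the 2 mm limit. The colour-centroid readings from the same two images disagreed more, at 0.4 mm and 2.1 mm. I relied on the edges read off the enlarged crop, because the needle covers part of the green line.
- **Pan:** it sank about 10 mm with both bottles on, well short of its 27 mm stop.
- **First bottle:** while it was being lowered, the sideways force changed by about 1.2 N, so it probably brushed the pocket wall. It settled upright.
- **Everything else:** the jars, purple look-alike, cup, pen, carton and black jar all looked undisturbed in the last picture.

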